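Start the bench demagnetizer

TASK

Start the demagnetizer with closed fingers, in this order: switch on the power strip by pressing down the raised half of its red rocker (the half nearer the robot), then switch on the demagnetizer's white rocker by pressing down its raised half (also the nearer one), then press the green button fully down, keep it down for about two seconds and let it come back up. Leave the red mushroom button unpressed, and do not pick up, push or knock the four loose parts (two lie on the demagnetizer's plate, two stand behind the power strip).

Things in the scene. Friction and masses are not known exactly. Their poses are not given: they have to be found in the camera images.
- power_strip: Cream power strip 56 x 224 x 47 mm, fixed to the bench, its place varies. Origin: centre of its underside; y along its length. Its top is 42 mm above the bench. Its small red rocker (two halves, each 10 mm along x, 12 mm along y) sits at y = -62 mm and tilts about a line along y at x = 0. At the start its -x half, toward the robot, is raised (outer edge 47 mm above the bench).
- strip_rocker (a point): Point on the raised half of the strip's red rocker, near its outer edge: (-10, -62, 46) mm in the strip's frame; does not tilt with it. Axes as power_strip. Press straight down at or outside this point (toward -x), the finger's edge short of the pivot line 10 mm on in +x: the other half rises as this one sinks. 4 mm of travel; moves at 3 N, a firm 15 N seats it fully. It stays.
- power_strip_switch (a joint): Tilt of the red rocker, rad: 0 (up to 0.04 at the start) = off, -x half raised; 0.349 = on, -x half fully down. Held by friction only.
- demagnetizer: Grey box 180 (x) x 210 (y) x 53 mm, fixed to the bench, its place varies. Origin: centre of its underside; -x is its front, toward the robot. The front half of its top is a black panel, 51 mm above the bench, with three controls in a row at x = -46, y = -66, 0 and +66 mm; which control is where changes. The rear half is a metal plate (x 0 to 84 mm), 53 mm above the bench.
- isolator_rocker (a point): Point on the raised near (-x) half of the white rocker, 72 mm above the bench, 18 mm in -x from the pivot line; does not tilt with it. Axes as demagnetizer. Two halves, each 24 x 24 mm, in a grey frame 60 (x) x 36 mm; the far half is level at the start, with a small black line. Pressed down here it sinks 5 mm at about 3 N, then lies level 67 mm above the bench and stays.
- isolator (a joint): Tilt of the white rocker, rad: 0 (up to 0.03 at the start) = off, near half raised; 0.28 = on, near half fully down and level. Held by friction only.
- start_top (a point): Centre of the top of the green push button, round, 28 mm across, flat, in a steel collar; 71 mm above the bench when up.
- start (a joint): Travel of the green button, m: 0 up, 0.006 fully down (needs 4 N); a spring returns it.
- stop_top (a point): Centre of the top of the red mushroom stop button, 38 mm across; 77 mm above the bench. To be left alone.
- stop (a joint): Travel of the red button, m: 0 up, 0.006 down; a spring returns it.
- insert: Loose steel insert, block 28 x 50 x 28 mm with holes, standing on the demagnetizer's plate. Origin: centre of its underside.
- bush: Loose bronze-coloured guide bush, 30 mm across, 28 mm high, standing on the demagnetizer's plate. Origin: centre of its underside.
- vee: Loose steel V-block 48 x 44 x 36 mm, standing behind the power strip. Origin: centre of its underside.
- screw: Loose black cap screw 15 mm across, 40 mm high, standing upright on its head behind the power strip. Origin: centre of its underside.

How it is judged:
By the outcome, as a careful person would: the job done as asked, in the order asked, and still so for the second after the job is handed in, with the robot touching nothing.
It also fails if it takes over 58 s, if anything falls off the work surface, if the arm or the gripper's body presses on something with over 40 N, if the wrist force passes 120 N, or if a joint passes its speed limit or range.

ROBOT

A 6-joint arm with a two-finger parallel gripper is mounted at the origin on a cart in front of the work surface, level with it; the furniture and walls round the work are solid. World frame = base frame: x ahead of the robot, y to its left, z up, the work surface at z = 0. Lengths are in m, angles in degrees, forces in N, time in s.
With the tool pointing down it reaches from about 0.425 to 0.925 m from the base axis. Payload 12.5 kg.
Tool frame: the origin (TCP) lies on the centre line of the jaws, within the pads' length; the fingertips stand 17 mm ahead of it and the grasp point (between the pads) lies 2 mm behind it; z points along the fingers, y is the direction in which the jaws open and shut (so a half turn about z gives the same grasp; the last joint's range is limited). The gripper opens to 85 mm and grips with 20 to 120 N. Pads are 22 mm wide; open, the fingers measure 114 mm over their backs; the gripper's body (76 mm by 85 mm) begins 54 mm behind the grasp point. The pads swing forward as they close: fully open they stand 13 mm farther back than shut.
Start: joints at [70.898, 28.126, 89.318, -0, 62.55, -6.05], TCP at [0.141, 0.609, 0.225] pointing down, gripper open.
Joint ranges: [-177.58, 177.58], [-47.91, 125.51], [2.72, 160], [-65.01, 245.01], [3.68, 167.84], [-153.87, 153.87]. Speed limits (degrees/s): [127.2, 127.2, 159.86, 180, 180, 180].

INTERFACE

Orientations are given as [roll, pitch, yaw] about the fixed x, y, z axes, in that order (R = Rz(yaw) Ry(pitch) Rx(roll)).
In Python, from workcell import observe, snapshot, camera_model, hand_in gives the robot as it stands.
- The arm moves only by the tool send_rows, never from a script. Its argument "motion" is a list that holds one entry, the list of rows, each a list of 6 numbers: the shift along the tool's x, y, z in mm, then the turn, a rotation vector about the tool's x, y, z in degrees. In form: [[[dx, dy, dz, ax, ay, az], ...]]. A call has 1 to 12 rows; each row shifts and turns the commanded pose from where the row before left it, along the tool's axes as they then stand; what a row does not reach is not made up. A row lasts 1/12 s, in which the tool goes at most 41.7 mm and 7.16 degrees, less where a joint would pass 70% of its speed; a pose out of reach is approached as far as the arm can. A call with a gripper value outside its range is refused whole. "fingers" is the opening, from 0 (shut) to 1 (fully open), set as the call begins (left out, the last holds). The fingers move at their own pace and stop on an object; "grip_force" is the grip in N (left out, the last holds). Time passes only in rows, so rows that do not move let the fingers close. It gives the time, the measured TCP pose, the force and the opening at its end, in the units of the state.
- observe(): the state, without advancing time (a new reading comes with each control period).
- snapshot(name): name is "scene" or "top"; returns (picture, depth): 420x560x3 uint8, red, green, blue; 420x560 float32, m along the optical axis (not along the pixel's ray), 0 where there is no reading.
- camera_model(name): a dict with "K" (3x3 intrinsics, pixels), "extrinsics" (4x4, takes a point from camera to world coordinates). Camera axes: x right, y up, looking along -z (the intrinsics and any distortion apply to the point x, -y, -z); pixel columns grow to the right and rows downward; lengths in m; the calibration is good to about 2 mm. A picture is of the moment at which its call begins. camera_model takes no time and is no camera call.
- hand_in(): hands the job in, once; it reports no verdict.
The state is a dict: "clock": time; "joint_positions": joint angles; "qvel": joint speeds; "joint_torque": joint torques, N m; "ee_pos": TCP position; "orientation": TCP orientation; "contact_force": force on the tool from outside, world axes, zero at the start; "wrist_torque": the same for the moment, N m; "gripper_width": finger opening in m.
Only numpy, scipy, OpenCV 4.12 (cv2) and the standard library are available. Lean on these libraries where they do the work, as an engineer would, in place of code of your own. Each camera call takes 0.05 s, during which the arm holds its last target.

## Working session

There is one attempt and no reset: what is moved stays moved. The work goes in short steps, Python scripts to look and compute and a tool call to move; the robot and the scene stay as the last step left them, time stands still between calls to the robot, and variables do not carry over. Pictures are saved under pics/ and viewed, and the job is handed in when it is done.

Besides the shell and the picture viewer there is one more tool, called after "Emit:" in YAML: its name, and indented under it one key for each argument. send_rows: Moves the arm, as the interface text tells. Its arguments: {"type":"object","properties":{"motion":{"type":"array","items":{"type":"array","items":{"type":"array","items":{"type":"number"}}}},"fingers":{"type":"number"},"grip_force":{"type":"number"}},"required":["motion"]}

```bash
mkdir -p pics
python3 - <<'E'
from workcell import *
import cv2,numpy as np
for n in("scene","top"):
    p,d=snapshot(n); cv2.imwrite(f"pics/{n}0.png",p[:,:,::-1]); np.savez(f"{n}0.npz",p=p,d=d)
    m=camera_model(n); print(n,{k:np.round(v,4).tolist() if not isinstance(v,str) else v for k,v in m.items()})
s=observe(); print(s)
E
```

```text
scene {'K': [[530.8857, 0.0, 269.7407], [0.0, 530.8857, 209.1282], [0.0, 0.0, 1.0]], 'extrinsics': [[0.7368, 0.3153, -0.598, -0.1083], [-0.6761, 0.3476, -0.6497, -0.825], [0.003, 0.883, 0.4693, 0.5923], [0.0, 0.0, 0.0, 1.0]]}
top {'K': [[513.0462, 0.0, 278.1486], [0.0, 513.0462, 207.1058], [0.0, 0.0, 1.0]], 'extrinsics': [[-0.0114, 0.9907, -0.1358, 0.3899], [-0.9999, -0.0106, 0.0063, -0.1346], [0.0048, 0.1359, 0.9907, 1.2766], [0.0, 0.0, 0.0, 1.0]]}
{'clock': 0.1, 'joint_positions': array([ 7.08981678e+01,  2.81605689e+01,  8.93450306e+01,  1.16927663e-03,
        6.25495904e+01, -6.04821719e+00]), 'qvel': array([ 0.04008452, -0.04541319, -0.20043221, -0.12038283,  0.10110299,
       -0.08496361]), 'joint_torque': array([ 2.37733628e-03, -6.19454455e+01, -2.62028378e+01, -1.11036697e-04,
        2.88157193e-03, -4.54840449e-05]), 'ee_pos': array([0.14105071, 0.60867876, 0.22429717]), 'orientation': array([-1.79945226e+02, -6.84644885e-03,  1.66945842e+02]), 'contact_force': array([0.18074673, 0.11974904, 0.54212994]), 'wrist_torque': array([-0.03186553, -0.04544372, -0.03857395]), 'gripper_width': 0.08544019402143314}
```

View pics/top0.png

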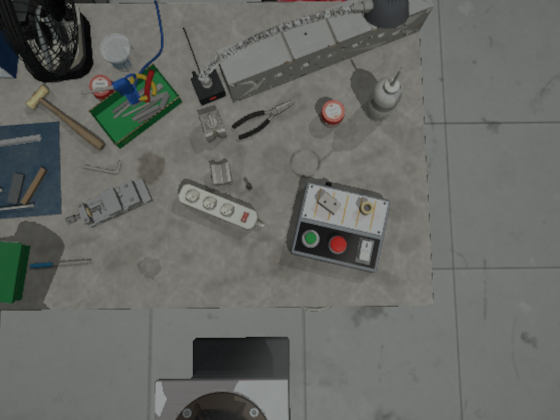

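View pics/scene0.png

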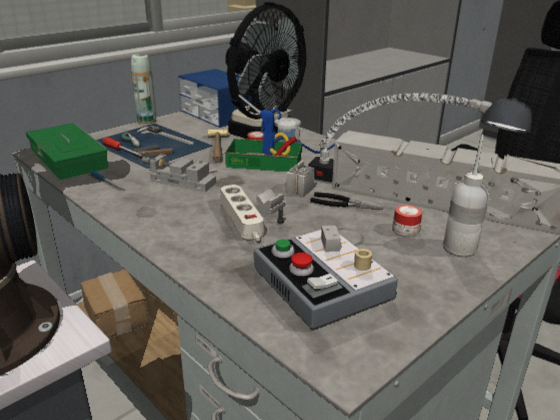

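The top view shows the strip at about (218,204) with its red rocker near (246,216). The demagnetizer is at about (341,228): green at (311,239), red mushroom at (338,244), white rocker at (366,250). Next I'll zoom in on both.

Run:
```python
import cv2
a=cv2.imread("pics/top0.png")[150:290,165:405]; cv2.imwrite("pics/topz.png",cv2.resize(a,None,fx=3.3,fy=3.3,interpolation=cv2.INTER_CUBIC))
a=cv2.imread("pics/scene0.png")[170:330,210:410]; cv2.imwrite("pics/scz.png",cv2.resize(a,None,fx=3.7,fy=3.7,interpolation=cv2.INTER_CUBIC))
```

```text
(no output)
```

View pics/topz.png

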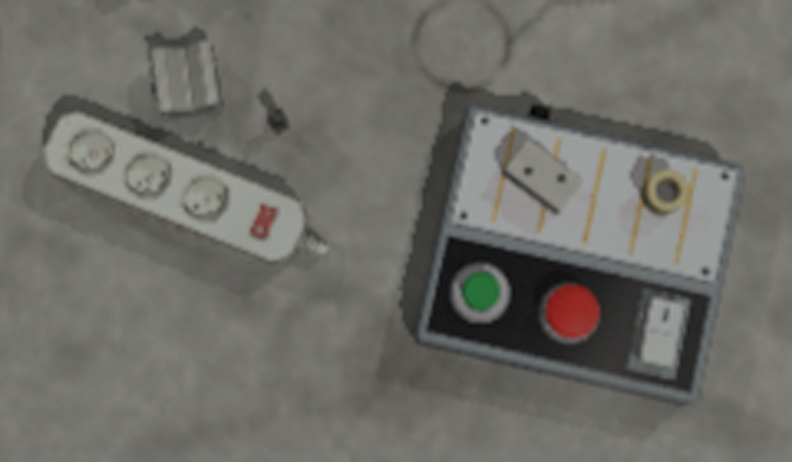

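View pics/scz.png

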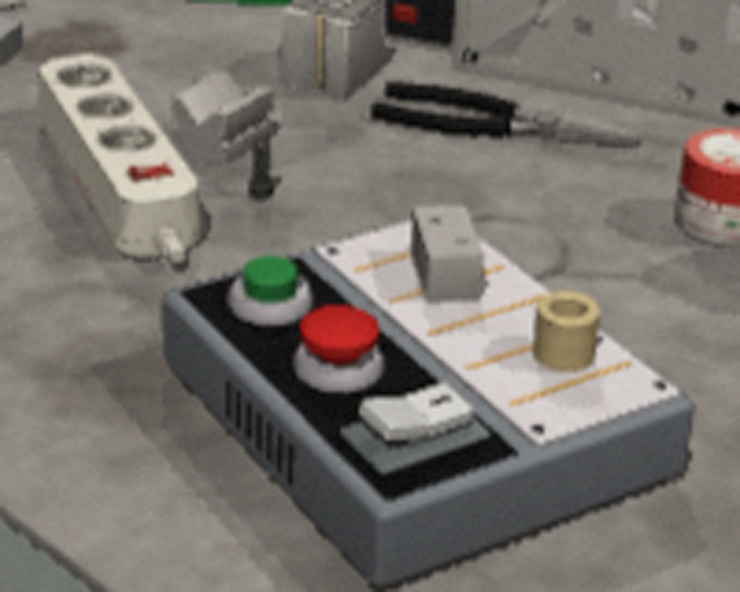

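```bash
cat > h.py <<'E'
import numpy as np,cv2
from workcell import camera_model
def ray(n,uv,z):
    m=camera_model(n);K=np.array(m["K"]);T=np.array(m["extrinsics"])
    uv=np.atleast_2d(np.array(uv,float))
    r=np.c_[(uv[:,0]-K[0,2])/K[0,0],-(uv[:,1]-K[1,2])/K[1,1],-np.ones(len(uv))]@T[:3,:3].T
    return T[:3,3]+r*((z-T[2,3])/r[:,2])[:,None]
def proj(n,P):
    m=camera_model(n);K=np.array(m["K"]);T=np.array(m["extrinsics"])
    c=(np.atleast_2d(P)-T[:3,3])@T[:3,:3]
    return np.c_[K[0,0]*c[:,0]/-c[:,2]+K[0,2],K[1,1]*-c[:,1]/-c[:,2]+K[1,2]]
E
python3 - <<'E'
from h import *
for n,boxes in (("top",dict(strip=(170,175,265,235),green=(295,225,327,252),red=(322,228,352,260),rr=(236,206,256,226),white=(354,232,380,268))),("scene",dict(green=(270,232,300,256),red=(285,250,320,275),rr=(242,208,262,224)))):
    z=np.load(n+"0.npz");p=z["p"].astype(int);R,G,B=p[...,0],p[...,1],p[...,2];d=z["d"]
    hts=dict(strip=.042,green=.071,red=.0765,rr=.0445,white=.068)
    for k,(a,b,c,e) in boxes.items():
        M={"strip":(p.min(2)>130)|((R-G)>60),"green":(G-R>40),"red":(R-G>70),"rr":(R-G>40),"white":(p.min(2)>140)}[k]
        m=np.zeros_like(M);m[b:e,a:c]=M[b:e,a:c];m=m.astype(np.uint8)
        nn,l,st,ce=cv2.connectedComponentsWithStats(m)
        i=1+np.argmax(st[1:,4]);cs=cv2.findContours((l==i).astype(np.uint8),0,2)[0][0]
        P=ray(n,cs[:,0,:],hts[k])[:,:2]
        rc=cv2.minAreaRect((P*1000).astype(np.float32))
        # depth-based 3d of median
        T=np.array(camera_model(n)["extrinsics"])
        print(n,k,st[i,4],"uv",ce[i].round(1),"xy",ray(n,ce[i],hts[k])[0].round(4),"rect",np.round(rc[0],1),np.round(rc[1],1),round(rc[2],1))
    if n=="top":
        # grey box
        pass
E
```

```text
top strip 967 uv [220.3 207.5] xy [ 0.5598 -0.0019  0.042 ] rect [563.2   5.2] [196.1  46.2] 67.1
top green 95 uv [310.3 237.8] xy [ 0.4814 -0.217   0.071 ] rect [ 481.1 -216.4] [23.6 23.6] 89.4
top red 187 uv [338.  243.9] xy [ 0.4661 -0.2813  0.0765] rect [ 465.9 -282.4] [35.2 32.7] 89.4
top rr 28 uv [244.8 215.9] xy [ 0.5382 -0.0615  0.0445] rect [536.8 -60.8] [ 9.8 20.6] 63.4
top white 142 uv [365.2 250.6] xy [ 0.4503 -0.3459  0.068 ] rect [ 451.3 -346. ] [20.4 42.2] 77.4
scene green 136 uv [282.5 244.6] xy [ 0.4785 -0.223   0.071 ] rect [ 479.1 -222.4] [38.9 24.4] 46.9
scene red 249 uv [301.3 259.1] xy [ 0.4633 -0.2863  0.0765] rect [ 462.6 -286.2] [47.9 35.3] 43.5
scene rr 30 uv [250.4 215.9] xy [ 0.538  -0.0615  0.0445] rect [538.3 -61.4] [12.7 23. ] 60.9
```

Emit:
send_rows:
  motion:
    - [[-25.9, -16.15, 0, 0, 0, 0], [-25.9, -16.15, 0, 0, 0, 0], [-25.9, -16.15, 0, 0, 0, 0], [-25.9, -16.15, 0, 0, 0, 0], [-25.9, -16.15, 0, 0, 0, 0], [-25.9, -16.15, 0, 0, 0, 0], [-25.9, -16.15, 0, 0, 0, 0], [-25.9, -16.15, 0, 0, 0, 0], [-25.9, -16.15, 0, 0, 0, 0], [-25.9, -16.15, 0, 0, 0, 0], [-25.9, -16.15, 0, 0, 0, 0], [-25.9, -16.15, 0, 0, 0, 0]]
  fingers: 0
  grip_force: 40

```text
clock: 1.1
ee_pos: [0.4009, 0.3486, 0.2247]
orientation: [-180.0, -0.0, 166.9]
contact_force: [0.1, 1.2, -0.3]
gripper_width: 0.0001
```

Emit:
send_rows:
  motion:
    - [[-17.7, -30.6, 0, 0, 0, 0], [-17.7, -30.6, 0, 0, 0, 0], [-17.7, -30.6, 0, 0, 0, 0], [-17.7, -30.6, 0, 0, 0, 0], [-17.7, -30.6, 0, 0, 0, 0], [-17.7, -30.6, 0, 0, 0, 0], [-17.7, -30.6, 0, 0, 0, 0], [-17.7, -30.6, 0, 0, 0, 0], [-17.7, -30.6, 0, 0, 0, 0], [-17.7, -30.6, 0, 0, 0, 0], [-17.7, -30.6, 0, 0, 0, 0], [-17.7, -30.6, 0, 0, 0, 0]]

```text
clock: 2.1
ee_pos: [0.5242, -0.0576, 0.2246]
orientation: [180.0, -0.0, 166.9]
contact_force: [0.2, 0.2, -0.3]
gripper_width: 0.0002
```

Emit:
send_rows:
  motion:
    - [[0, 0, 0, 0, 0, 4.9], [0, 0, 0, 0, 0, 4.95], [0, 0, 0, 0, 0, 0], [0, 0, 0, 0, 0, 0], [0, 0, 0, 0, 0, 0]]

```text
clock: 2.52
ee_pos: [0.524, -0.0555, 0.2247]
orientation: [180.0, -0.0, 157.3]
contact_force: [-1.4, -0.2, -0.1]
gripper_width: -0.0001
```

Emit:
send_rows:
  motion:
    - [[0, 0, 20, 0, 0, 0], [0, 0, 20, 0, 0, 0], [0, 0, 20, 0, 0, 0], [0, 0, 20, 0, 0, 0], [0, 0, 20, 0, 0, 0], [0, 0, 20, 0, 0, 0], [0, 0, 15, 0, 0, 0], [0, 0, 10, 0, 0, 0], [0, 0, 0, 0, 0, 0], [0, 0, 0, 0, 0, 0]]

```text
clock: 3.35
ee_pos: [0.5242, -0.0555, 0.0799]
orientation: [180.0, -0.0, 157.2]
contact_force: [0.9, -0.4, 0.5]
gripper_width: 0.0
```

Run:
```python
from workcell import *
import cv2
o=[]
for n,(a,b,c,e) in(("top",(190,160,280,240)),("scene",(200,160,290,240))):
    p,d=snapshot(n); o.append(cv2.resize(p[b:e,a:c,::-1],None,fx=4.4,fy=4.4,interpolation=cv2.INTER_CUBIC))
cv2.imwrite("pics/a1.png",cv2.hconcat(o))
```

```text
(no output)
```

View pics/a1.png

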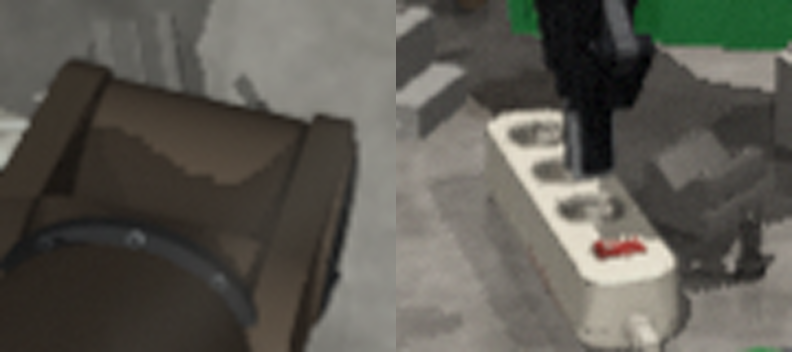

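Run:
```python
from h import *
print(proj("scene",[[.5242,-.0555,.0629],[.5242,-.0555,.0799],[.538,-.0613,.045]]))
print(proj("top",[[.538,-.0613,.045]]))
```

```text
[[243.44975275 209.39230849]
 [243.28661946 202.27033655]
 [250.28568455 215.66501399]]
[[244.68397356 215.98574315]]
```

Run:
```python
from workcell import *
import cv2,numpy as np
p,d=snapshot("scene"); np.savez("s1.npz",p=p,d=d)
m=camera_model("scene");K=m["K"];T=np.array(m["extrinsics"])
for v in range(180,214,2):
    for u in (241,244,247):
        z=d[v,u];P=T[:3,:3]@np.array([(u-K[0][2])/K[0][0]*z,-(v-K[1][2])/K[1][1]*z,-z])+T[:3,3]
        print(v,u,P.round(3),p[v,u],end=" | ")
    print()
cv2.imwrite("pics/a2.png",cv2.resize(p[170:230,215:285,::-1],None,fx=10,fy=10,interpolation=cv2.INTER_NEAREST))
```

```text
180 241 [ 0.504 -0.074  0.144] [19 19 22] | 180 244 [ 0.495 -0.095  0.154] [13 14 15] | 180 247 [ 0.501 -0.096  0.153] [ 6  7 10] | 
182 241 [ 0.504 -0.074  0.14 ] [16 19 18] | 182 244 [ 0.498 -0.091  0.147] [12 11 15] | 182 247 [ 0.512 -0.084  0.141] [15 16 16] | 
184 241 [ 0.5   -0.079  0.138] [19 20 21] | 184 244 [ 0.502 -0.087  0.14 ] [ 9 11 10] | 184 247 [ 0.509 -0.086  0.138] [ 8  8 10] | 
186 241 [ 0.514 -0.061  0.123] [45 45 45] | 186 244 [ 0.516 -0.069  0.125] [ 8 10  9] | 186 247 [ 0.524 -0.069  0.123] [10  9 10] | 
188 241 [ 0.517 -0.057  0.116] [62 63 64] | 188 244 [ 0.518 -0.066  0.119] [ 9  9 12] | 188 247 [ 0.522 -0.072  0.12 ] [16 17 19] | 
190 241 [ 0.517 -0.058  0.112] [84 85 86] | 190 244 [ 0.516 -0.069  0.116] [16 17 18] | 190 247 [ 0.524 -0.069  0.113] [11 11 12] | 
192 241 [ 0.515 -0.06   0.109] [90 90 90] | 192 244 [ 0.517 -0.068  0.111] [23 23 26] | 192 247 [ 0.523 -0.07   0.11 ] [18 13 16] | 
194 241 [ 0.514 -0.061  0.105] [81 83 82] | 194 244 [ 0.515 -0.07   0.108] [17 20 21] | 194 247 [ 0.522 -0.071  0.106] [15 16 17] | 
196 241 [ 0.515 -0.059  0.099] [82 8
[... 507 characters left out ...]

204 241 [ 0.559 -0.005  0.044] [169 164 152] | 204 244 [ 0.568 -0.005  0.041] [167 162 149] | 204 247 [ 0.569 -0.013  0.044] [172 165 153] | 
206 241 [0.563 0.    0.036] [99 96 87] | 206 244 [ 0.566 -0.006  0.037] [126 122 110] | 206 247 [ 0.571 -0.012  0.038] [141 134 123] | 
208 241 [0.563 0.    0.031] [102  96  89] | 208 244 [ 0.569 -0.004  0.03 ] [160 155 143] | 208 247 [ 0.571 -0.012  0.033] [145 141 130] | 
210 241 [ 0.562 -0.001  0.026] [169 163 149] | 210 244 [ 0.568 -0.005  0.026] [179 172 160] | 210 247 [ 0.57  -0.012  0.028] [117 111 102] | 
212 241 [ 0.54  -0.028  0.04 ] [224 217 202] | 212 244 [ 0.542 -0.035  0.042] [224 217 200] | 212 247 [ 0.548 -0.039  0.042] [129 125 112] |
```

View pics/a2.png

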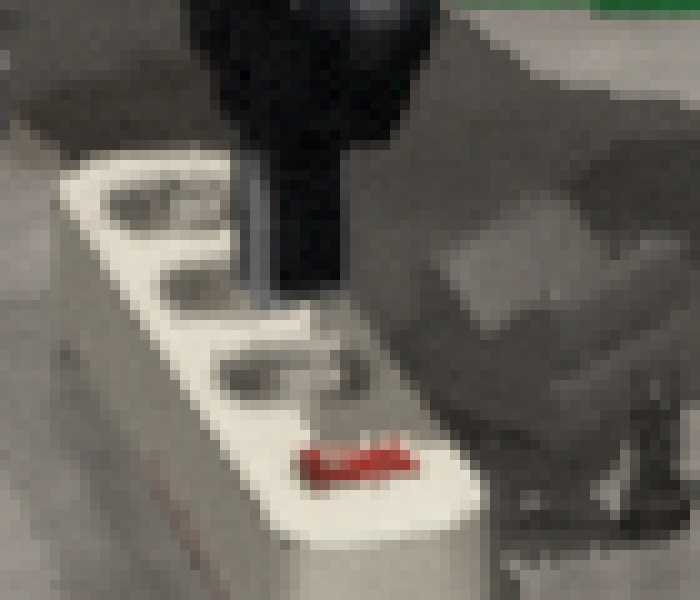

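The scene view shows the closed fingertip ending at row ~200. By depth that puts it near z ≈ 0.088, higher than the 0.063 I expected from the stated 17 mm. Sideways it agrees. I'll go down in small steps and watch the force.

Emit:
send_rows:
  motion:
    - [[0, 0, 2, 0, 0, 0], [0, 0, 2, 0, 0, 0], [0, 0, 2, 0, 0, 0], [0, 0, 2, 0, 0, 0], [0, 0, 2, 0, 0, 0], [0, 0, 0, 0, 0, 0], [0, 0, 0, 0, 0, 0]]

```text
clock: 4.08
ee_pos: [0.5241, -0.0558, 0.0696]
orientation: [180.0, -0.0, 157.1]
contact_force: [-0.5, -0.0, 0.0]
gripper_width: -0.0002
```

Run:
```python
from workcell import *
import cv2,numpy as np
print(observe())
p,d=snapshot("scene")
cv2.imwrite("pics/a3.png",cv2.resize(p[170:230,215:285,::-1],None,fx=8,fy=8,interpolation=cv2.INTER_NEAREST))
```

```text
{'clock': 4.0833, 'joint_positions': array([-1.32599779e+01,  3.27880978e+01,  1.11452637e+02,  8.45629774e-03,
        3.57810034e+01, -8.03682908e+01]), 'qvel': array([ 0.04787644, -0.1866266 , -0.19813047,  0.08115342,  0.02990468,
        0.0193417 ]), 'joint_torque': array([-5.79831903e-03, -5.63132429e+01, -1.54826957e+01, -1.01399105e-04,
       -2.36722111e-02, -3.97724798e-04]), 'ee_pos': array([ 0.52405877, -0.05576752,  0.06960564]), 'orientation': array([ 1.79998765e+02, -2.22585644e-02,  1.57101452e+02]), 'contact_force': array([-0.52760816, -0.02846496,  0.03383344]), 'wrist_torque': array([ 0.05339767,  0.01946569, -0.03878624]), 'gripper_width': -0.0001542464625416355}
```

View pics/a3.png

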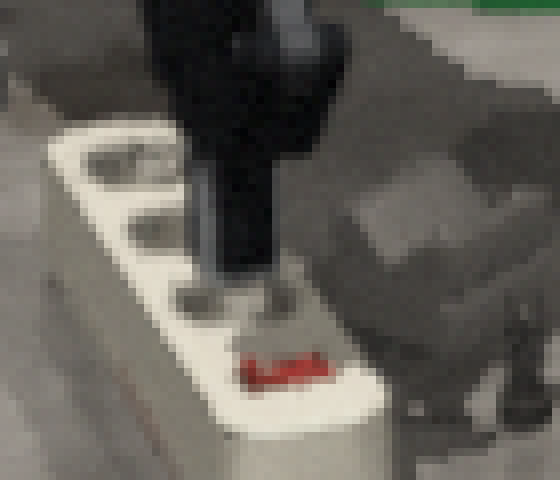

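Emit:
send_rows:
  motion:
    - [[0, 0, 1, 0, 0, 0], [0, 0, 1, 0, 0, 0], [0, 0, 1, 0, 0, 0], [0, 0, 1, 0, 0, 0], [0, 0, 1, 0, 0, 0], [0, 0, 0, 0, 0, 0]]

```text
clock: 4.63
ee_pos: [0.524, -0.0558, 0.0646]
orientation: [180.0, -0.0, 157.1]
contact_force: [0.4, -0.4, -0.0]
gripper_width: 0.0002
```

Emit:
send_rows:
  motion:
    - [[0, 0, 1, 0, 0, 0], [0, 0, 1, 0, 0, 0], [0, 0, 0, 0, 0, 0]]

```text
clock: 4.88
ee_pos: [0.5241, -0.0558, 0.0626]
orientation: [180.0, -0.0, 157.1]
contact_force: [0.7, -0.2, 0.1]
gripper_width: -0.0001
```

Emit:
send_rows:
  motion:
    - [[0, 0, 1, 0, 0, 0], [0, 0, 1, 0, 0, 0], [0, 0, 0, 0, 0, 0]]

```text
clock: 5.13
ee_pos: [0.5241, -0.0558, 0.0606]
orientation: [180.0, -0.0, 157.1]
contact_force: [-0.3, 0.2, 0.5]
gripper_width: 0.0
```

Run:
```python
from workcell import *
from h import *
p,d=snapshot("scene")
T=np.array(camera_model("scene")["extrinsics"])
cv2.imwrite("pics/a4.png",cv2.resize(p[180:230,225:275,::-1],None,fx=12,fy=12,interpolation=cv2.INTER_NEAREST))
for z in (.0435,.055,.065,.075): print(z,proj("scene",[[.514,-.0515,z],[.5185,-.069,z],[.5345,-.0601,z]]).round(1).tolist())
```

```text
0.0435 [[238.8, 218.3], [245.7, 220.6], [248.7, 216.6]]
0.055 [[238.6, 213.5], [245.6, 215.8], [248.6, 211.9]]
0.065 [[238.5, 209.4], [245.5, 211.6], [248.5, 207.7]]
0.075 [[238.4, 205.2], [245.4, 207.4], [248.5, 203.6]]
```

View pics/a4.png

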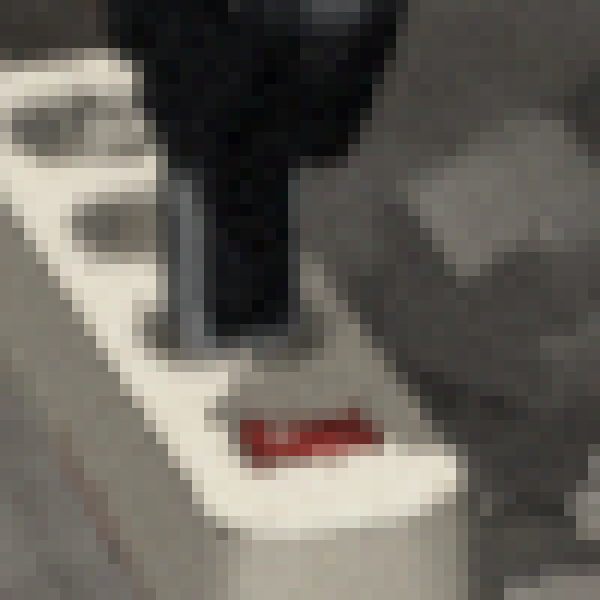

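Run:
```python
from workcell import *
from h import *
from scipy.spatial.transform import Rotation as Ro
s=observe();R=Ro.from_euler('xyz',s["orientation"],degrees=True).as_matrix()
D=[snapshot("scene") for _ in range(6)]
p=D[0][0];d=np.median([x[1] for x in D],0)
m=camera_model("scene");K=np.array(m["K"]);T=np.array(m["extrinsics"])
for v in (196,200,204,206,208,209,210,212):
  for u in range(238,253):
    z=d[v,u];P=T[:3,:3]@np.array([(u-K[0,2])/K[0,0]*z,-(v-K[1,2])/K[1,1]*z,-z])+T[:3,3]
    t=R.T@(P-s["ee_pos"])*1000
    print(u,t.round(0).astype(int).tolist(),end=" ")
  print(v)
```

```text
238 [10, 3, -34] 239 [10, -4, -38] 240 [9, -7, -39] 241 [7, -7, -38] 242 [7, -14, -42] 243 [5, -14, -42] 244 [2, -14, -41] 245 [0, -14, -41] 246 [-3, -11, -39] 247 [-4, -16, -41] 248 [-6, -14, -40] 249 [-11, -6, -35] 250 [-70, 175, 60] 251 [-72, 175, 60] 252 [-75, 177, 62] 196
238 [10, 4, -25] 239 [11, -4, -29] 240 [10, -9, -31] 241 [7, -7, -29] 242 [7, -14, -32] 243 [5, -16, -33] 244 [3, -14, -32] 245 [1, -15, -32] 246 [-2, -13, -31] 247 [-4, -15, -31] 248 [-6, -14, -31] 249 [-11, -7, -26] 250 [-63, 153, 59] 251 [-65, 153, 60] 252 [-68, 154, 61] 200
238 [11, 4, -15] 239 [11, -4, -19] 240 [10, -8, -21] 241 [7, -8, -20] 242 [6, -11, -22] 243 [5, -15, -23] 244 [3, -15, -23] 245 [0, -11, -20] 246 [-2, -12, -21] 247 [-3, -16, -22] 248 [-6, -13, -21] 249 [-10, -7, -17] 250 [-33, 60, 20] 251 [-35, 58, 19] 252 [-37, 56, 18] 204
238 [-6, 62, 21] 239 [11, -3, -14] 240 [10, -8, -16] 241 [7, -7, -15] 242 [7, -12, -17] 243 [5, -15, -19] 244 [3, -15, -19] 245 [1, -14, -17] 246 [-1, -15, -18] 247 [-4, -12, -16] 248 [-6, -13, -16] 249 [-10, -6, -12] 250 [-31, 54, 22] 251 [-32, 49, 20] 252 [-34, 47,
[... 370 characters left out ...]
] 244 [1, -9, -8] 245 [-1, -7, -7] 246 [-24, 62, 32] 247 [-26, 59, 31] 248 [-27, 57, 30] 249 [-30, 58, 31] 250 [-32, 56, 30] 251 [-27, 34, 19] 252 [-29, 33, 18] 209
238 [1, 40, 19] 239 [-9, 68, 35] 240 [-12, 67, 35] 241 [-14, 67, 35] 242 [-16, 65, 34] 243 [-18, 65, 35] 244 [-20, 64, 35] 245 [-23, 66, 36] 246 [-25, 63, 35] 247 [-26, 59, 34] 248 [-27, 56, 32] 249 [-22, 30, 18] 250 [-24, 32, 20] 251 [-26, 31, 19] 252 [-28, 29, 19] 210
238 [3, 31, 19] 239 [2, 29, 19] 240 [-1, 29, 19] 241 [-3, 29, 19] 242 [-5, 27, 19] 243 [-6, 25, 18] 244 [-9, 27, 19] 245 [-11, 26, 19] 246 [-13, 25, 19] 247 [-15, 24, 19] 248 [-17, 24, 19] 249 [-19, 23, 19] 250 [-21, 23, 19] 251 [-23, 20, 18] 252 [-26, 22, 19] 212
```

Depth confirms the tip footprint is ±11 mm along tool x and ±8 mm along tool y. It also shows the tip about 25 mm further back than stated, so I expect contact near TCP z ≈ 0.039. I'll keep stepping down under force control.

Emit:
send_rows:
  motion:
    - [[0, 0, 1.5, 0, 0, 0], [0, 0, 1.5, 0, 0, 0], [0, 0, 1.5, 0, 0, 0], [0, 0, 1.5, 0, 0, 0], [0, 0, 0, 0, 0, 0]]

```text
clock: 5.9
ee_pos: [0.524, -0.0558, 0.0544]
orientation: [180.0, -0.0, 157.1]
contact_force: [-0.7, 0.5, -0.7]
gripper_width: -0.0001
```

Emit:
send_rows:
  motion:
    - [[0, 0, 1.5, 0, 0, 0], [0, 0, 1.5, 0, 0, 0], [0, 0, 1.5, 0, 0, 0], [0, 0, 1.5, 0, 0, 0], [0, 0, 0, 0, 0, 0]]

```text
clock: 6.32
ee_pos: [0.524, -0.0557, 0.0485]
orientation: [180.0, -0.0, 157.1]
contact_force: [-0.3, 0.6, -0.2]
gripper_width: -0.0004
```

Emit:
send_rows:
  motion:
    - [[0, 0, 1.5, 0, 0, 0], [0, 0, 1.5, 0, 0, 0], [0, 0, 1, 0, 0, 0], [0, 0, 0, 0, 0, 0]]

```text
clock: 6.65
ee_pos: [0.5241, -0.0558, 0.0446]
orientation: [180.0, -0.0, 157.1]
contact_force: [-0.5, 0.4, 0.1]
gripper_width: -0.0003
```

Emit:
send_rows:
  motion:
    - [[0, 0, 1, 0, 0, 0], [0, 0, 1, 0, 0, 0], [0, 0, 1, 0, 0, 0], [0, 0, 0, 0, 0, 0]]

```text
clock: 6.98
ee_pos: [0.5241, -0.0557, 0.0416]
orientation: [180.0, -0.0, 157.1]
contact_force: [-0.9, 0.5, 0.8]
gripper_width: -0.0003
```

Emit:
send_rows:
  motion:
    - [[0, 0, 1, 0, 0, 0], [0, 0, 1, 0, 0, 0], [0, 0, 0, 0, 0, 0]]

```text
clock: 7.23
ee_pos: [0.524, -0.0557, 0.0397]
orientation: [180.0, -0.0, 157.1]
contact_force: [0.1, 0.8, 2.6]
gripper_width: 0.0
```

Emit:
send_rows:
  motion:
    - [[0, 0, 1, 0, 0, 0], [0, 0, 0, 0, 0, 0]]

```text
clock: 7.4
ee_pos: [0.5237, -0.0556, 0.0387]
orientation: [-180.0, -0.1, 157.1]
contact_force: [-1.4, 0.8, 1.1]
gripper_width: 0.0002
```

Emit:
send_rows:
  motion:
    - [[0, 0, 1, 0, 0, 0], [0, 0, 0, 0, 0, 0]]

```text
clock: 7.57
ee_pos: [0.5235, -0.0555, 0.0378]
orientation: [-180.0, -0.1, 157.1]
contact_force: [-4.1, 1.9, 4.7]
gripper_width: -0.0002
```

Emit:
send_rows:
  motion:
    - [[0, 0, 1, 0, 0, 0], [0, 0, 0, 0, 0, 0]]

```text
clock: 7.73
ee_pos: [0.5231, -0.0554, 0.0369]
orientation: [-180.0, -0.1, 157.1]
contact_force: [-6.9, 3.5, 9.8]
gripper_width: 0.0001
```

Emit:
send_rows:
  motion:
    - [[0, 0, 0.7, 0, 0, 0], [0, 0, 0, 0, 0, 0]]

```text
clock: 7.9
ee_pos: [0.5231, -0.0554, 0.0367]
orientation: [-180.0, -0.1, 157.1]
contact_force: [-8.3, 3.2, 16.4]
gripper_width: -0.0001
```

Emit:
send_rows:
  motion:
    - [[0, 0, 0.5, 0, 0, 0], [0, 0, 0, 0, 0, 0]]

```text
clock: 8.07
ee_pos: [0.5232, -0.0554, 0.0366]
orientation: [-180.0, -0.1, 157.1]
contact_force: [-9.5, 3.6, 21.9]
gripper_width: -0.0
```

Emit:
send_rows:
  motion:
    - [[0, 0, -2, 0, 0, 0], [0, 0, -4, 0, 0, 0], [0, 0, -12, 0, 0, 0], [0, 0, -25, 0, 0, 0], [0, 0, -30, 0, 0, 0], [0, 0, -30, 0, 0, 0], [0, 0, 0, 0, 0, 0], [0, 0, 0, 0, 0, 0]]

```text
clock: 8.73
ee_pos: [0.5249, -0.056, 0.14]
orientation: [180.0, 0.2, 157.1]
contact_force: [0.4, -0.5, 0.1]
gripper_width: 0.0002
```

Run:
```python
from workcell import *
import cv2
p,d=snapshot("scene")
a=cv2.imread("pics/scene0.png")[200:235,230:280]
cv2.imwrite("pics/a5.png",cv2.resize(cv2.hconcat([a,p[200:235,230:280,::-1]]),None,fx=8,fy=8,interpolation=cv2.INTER_CUBIC))
```

```text
(no output)
```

View pics/a5.png

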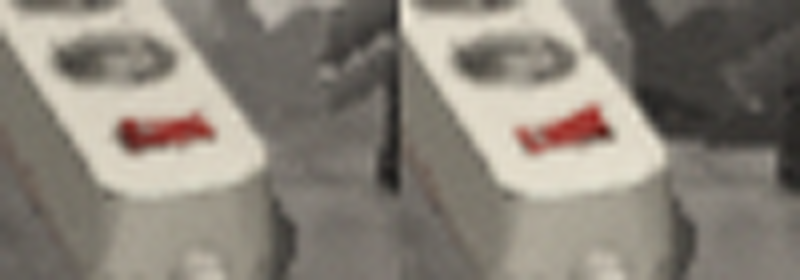

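The left image is before and the right is after. The red rocker at about (562,132) now has its near half down and its far half raised. Next is the white rocker.

Emit:
send_rows:
  motion:
    - [[-2.2, -24.95, 0, 0, 0, 0], [-2.2, -24.95, 0, 0, 0, 0], [-2.2, -24.95, 0, 0, 0, 0], [-2.2, -24.95, 0, 0, 0, 0], [-2.2, -24.95, 0, 0, 0, 0], [-2.2, -24.95, 0, 0, 0, 0], [-2.2, -24.95, 0, 0, 0, 0], [-2.2, -24.95, 0, 0, 0, 0], [-2.2, -24.95, 0, 0, 0, 0], [-2.2, -24.95, 0, 0, 0, 0], [-2.2, -24.95, 0, 0, 0, 0], [-2.2, -24.95, 0, 0, 0, 0]]

```text
clock: 9.78
ee_pos: [0.431, -0.3427, 0.137]
orientation: [179.9, -0.1, 157.1]
contact_force: [0.0, -0.3, -0.1]
gripper_width: 0.0
```

Emit:
send_rows:
  motion:
    - [[0, 0, 0, 0, 0, -4.6], [0, 0, 0, 0, 0, -4.7], [0, 0, 0, 0, 0, 0], [0, 0, 0, 0, 0, 0], [0, 0, 0, 0, 0, 0]]

```text
clock: 10.2
ee_pos: [0.4318, -0.3415, 0.1378]
orientation: [180.0, -0.1, 166.3]
contact_force: [0.7, 0.7, 0.2]
gripper_width: 0.0002
```

Emit:
send_rows:
  motion:
    - [[0, 0, 10, 0, 0, 0], [0, 0, 15, 0, 0, 0], [0, 0, 15, 0, 0, 0], [0, 0, 10, 0, 0, 0], [0, 0, 5, 0, 0, 0], [0, 0, 0, 0, 0, 0], [0, 0, 0, 0, 0, 0]]

```text
clock: 10.78
ee_pos: [0.432, -0.3419, 0.0835]
orientation: [180.0, -0.0, 166.4]
contact_force: [-0.1, -0.2, 0.5]
gripper_width: 0.0001
```

Run:
```python
from workcell import *
import cv2
p,d=snapshot("scene")
cv2.imwrite("pics/b1.png",cv2.resize(p[220:320,250:390,::-1],None,fx=5,fy=5,interpolation=cv2.INTER_CUBIC))
```

```text
(no output)
```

View pics/b1.png

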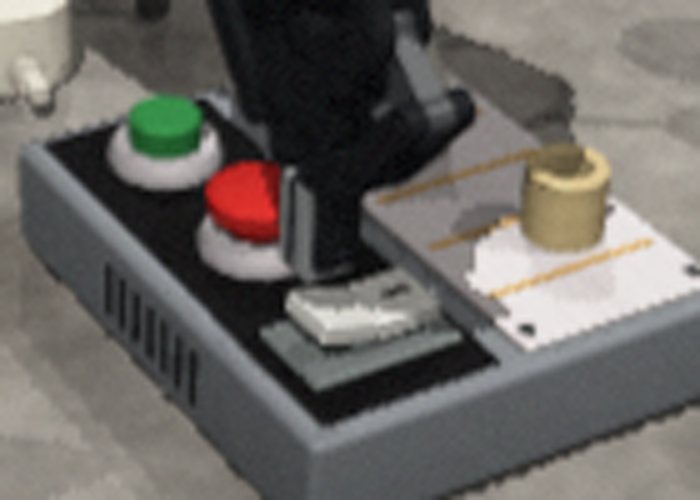

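The finger hangs over the near half of the white rocker at about (318,282) in the scene image, clear of the mushroom. I'll go down under force watch.

Emit:
send_rows:
  motion:
    - [[0, 0, 3, 0, 0, 0], [0, 0, 3, 0, 0, 0], [0, 0, 3, 0, 0, 0], [0, 0, 2, 0, 0, 0], [0, 0, 1, 0, 0, 0], [0, 0, 0, 0, 0, 0]]

```text
clock: 11.33
ee_pos: [0.4319, -0.3418, 0.0713]
orientation: [180.0, -0.0, 166.4]
contact_force: [0.1, -0.1, 1.1]
gripper_width: 0.0001
```

Emit:
send_rows:
  motion:
    - [[0, 0, 1, 0, 0, 0], [0, 0, 1, 0, 0, 0], [0, 0, 1, 0, 0, 0], [0, 0, 0, 0, 0, 0]]

```text
clock: 11.67
ee_pos: [0.4319, -0.3418, 0.0684]
orientation: [180.0, -0.0, 166.4]
contact_force: [0.3, 0.5, 0.2]
gripper_width: -0.0001
```

Emit:
send_rows:
  motion:
    - [[0, 0, 1, 0, 0, 0], [0, 0, 1, 0, 0, 0], [0, 0, 0, 0, 0, 0]]

```text
clock: 11.92
ee_pos: [0.4319, -0.3419, 0.0665]
orientation: [180.0, 0.0, 166.4]
contact_force: [0.0, 0.0, 0.9]
gripper_width: 0.0002
```

Emit:
send_rows:
  motion:
    - [[0, 0, 1, 0, 0, 0], [0, 0, 1, 0, 0, 0], [0, 0, 0, 0, 0, 0]]

```text
clock: 12.17
ee_pos: [0.4317, -0.3417, 0.0645]
orientation: [180.0, -0.0, 166.4]
contact_force: [-1.8, 0.7, 2.7]
gripper_width: -0.0001
```

Emit:
send_rows:
  motion:
    - [[0, 0, 1, 0, 0, 0], [0, 0, 1, 0, 0, 0], [0, 0, 0, 0, 0, 0]]

```text
clock: 12.42
ee_pos: [0.4319, -0.3418, 0.0624]
orientation: [180.0, -0.0, 166.4]
contact_force: [-1.4, 0.3, 1.8]
gripper_width: 0.0002
```

Emit:
send_rows:
  motion:
    - [[0, 0, 1, 0, 0, 0], [0, 0, 1, 0, 0, 0], [0, 0, 0, 0, 0, 0]]

```text
clock: 12.67
ee_pos: [0.4319, -0.3418, 0.0604]
orientation: [180.0, -0.0, 166.4]
contact_force: [-0.6, 1.0, 1.5]
gripper_width: 0.0
```

Emit:
send_rows:
  motion:
    - [[0, 0, 0.7, 0, 0, 0], [0, 0, 0, 0, 0, 0]]

```text
clock: 12.83
ee_pos: [0.432, -0.3419, 0.0603]
orientation: [-180.0, 0.0, 166.4]
contact_force: [-2.9, 1.8, 8.5]
gripper_width: 0.0002
```

Emit:
send_rows:
  motion:
    - [[0, 0, 0.7, 0, 0, 0], [0, 0, 0, 0, 0, 0]]

```text
clock: 13.0
ee_pos: [0.432, -0.3419, 0.0602]
orientation: [-180.0, 0.0, 166.4]
contact_force: [-5.5, 3.5, 16.0]
gripper_width: 0.0002
```

Emit:
send_rows:
  motion:
    - [[0, 0, -2, 0, 0, 0], [0, 0, -4, 0, 0, 0], [0, 0, -10, 0, 0, 0], [0, 0, -20, 0, 0, 0], [0, 0, -25, 0, 0, 0], [0, 0, -20, 0, 0, 0], [0, 0, 0, 0, 0, 0], [0, 0, 0, 0, 0, 0]]

```text
clock: 13.67
ee_pos: [0.4323, -0.3421, 0.1415]
orientation: [-179.9, 0.1, 166.4]
contact_force: [0.0, 0.4, 0.2]
gripper_width: 0.0004
```

Run:
```python
from workcell import *
import cv2
p,d=snapshot("scene")
cv2.imwrite("pics/b2.png",cv2.resize(p[220:320,250:390,::-1],None,fx=5,fy=5,interpolation=cv2.INTER_CUBIC))
```

```text
(no output)
```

View pics/b2.png

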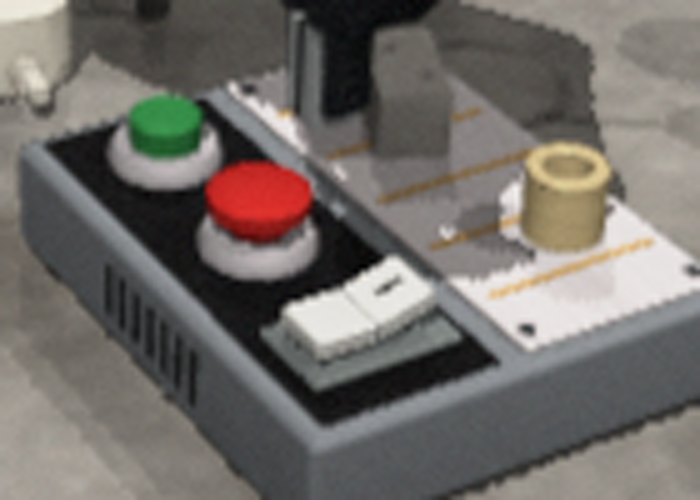

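The white rocker's near half at (325,320) now lies level, its far half is raised, and the mushroom is untouched. Now the green button.

Emit:
send_rows:
  motion:
    - [[-2.3, 16.6, 0, 0, 0, 0], [-2.3, 16.6, 0, 0, 0, 0], [-2.3, 16.6, 0, 0, 0, 0], [-2.3, 16.6, 0, 0, 0, 0], [-2.3, 16.6, 0, 0, 0, 0], [-2.3, 16.6, 0, 0, 0, 0], [-2.3, 16.6, 0, 0, 0, 0], [-2.3, 16.6, 0, 0, 0, 0], [0, 0, 0, 0, 0, 0], [0, 0, 0, 0, 0, 0], [0, 0, 0, 0, 0, 0]]

```text
clock: 14.63
ee_pos: [0.4808, -0.2174, 0.1396]
orientation: [180.0, -0.1, 166.4]
contact_force: [-0.7, -0.0, 0.0]
gripper_width: -0.0004
```

Emit:
send_rows:
  motion:
    - [[0, 0, 10, 0, 0, 0], [0, 0, 15, 0, 0, 0], [0, 0, 15, 0, 0, 0], [0, 0, 12, 0, 0, 0], [0, 0, 6, 0, 0, 0], [0, 0, 0, 0, 0, 0], [0, 0, 0, 0, 0, 0]]

```text
clock: 15.22
ee_pos: [0.4809, -0.2175, 0.0819]
orientation: [180.0, -0.0, 166.4]
contact_force: [-0.0, 0.5, 0.6]
gripper_width: -0.0001
```

Run:
```python
from workcell import *
import cv2
p,d=snapshot("scene")
cv2.imwrite("pics/c1.png",cv2.resize(p[210:310,230:370,::-1],None,fx=5,fy=5,interpolation=cv2.INTER_CUBIC))
```

```text
(no output)
```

View pics/c1.png

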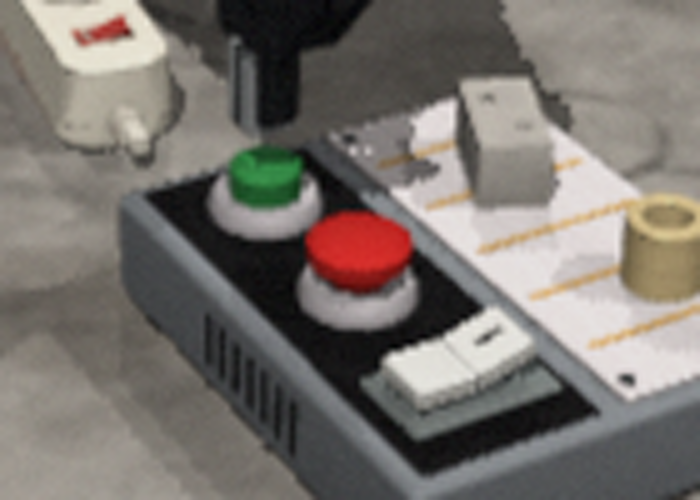

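Emit:
send_rows:
  motion:
    - [[0, 0, 4, 0, 0, 0], [0, 0, 4, 0, 0, 0], [0, 0, 4, 0, 0, 0], [0, 0, 3, 0, 0, 0], [0, 0, 1, 0, 0, 0], [0, 0, 0, 0, 0, 0]]

```text
clock: 15.77
ee_pos: [0.481, -0.217, 0.0659]
orientation: [180.0, -0.0, 166.4]
contact_force: [-0.1, 0.7, -0.1]
gripper_width: -0.0004
```

Emit:
send_rows:
  motion:
    - [[0, 0, 1.5, 0, 0, 0], [0, 0, 1.5, 0, 0, 0], [0, 0, 1.5, 0, 0, 0], [0, 0, 1.5, 0, 0, 0], [0, 0, 1.5, 0, 0, 0], [0, 0, 0, 0, 0, 0]]

```text
clock: 16.27
ee_pos: [0.4812, -0.2172, 0.0586]
orientation: [180.0, 0.0, 166.4]
contact_force: [0.6, 0.5, 3.8]
gripper_width: 0.0002
```

Emit:
send_rows:
  motion:
    - [[0, 0, 0.8, 0, 0, 0], [0, 0, 0.7, 0, 0, 0], [0, 0, 0, 0, 0, 0]]

```text
clock: 16.52
ee_pos: [0.4812, -0.2172, 0.0582]
orientation: [-180.0, 0.1, 166.4]
contact_force: [-4.1, 1.2, 18.6]
gripper_width: -0.0002
```

Emit:
send_rows:
  motion:
    - [[0, 0, 0, 0, 0, 0], [0, 0, 0, 0, 0, 0], [0, 0, 0, 0, 0, 0], [0, 0, 0, 0, 0, 0], [0, 0, 0, 0, 0, 0], [0, 0, 0, 0, 0, 0], [0, 0, 0, 0, 0, 0], [0, 0, 0, 0, 0, 0], [0, 0, 0, 0, 0, 0], [0, 0, 0, 0, 0, 0], [0, 0, 0, 0, 0, 0], [0, 0, 0, 0, 0, 0]]

```text
clock: 17.52
ee_pos: [0.4812, -0.2172, 0.0582]
orientation: [-180.0, 0.1, 166.4]
contact_force: [-2.8, 1.4, 16.7]
gripper_width: 0.0002
```

Emit:
send_rows:
  motion:
    - [[0, 0, 0, 0, 0, 0], [0, 0, 0, 0, 0, 0], [0, 0, 0, 0, 0, 0], [0, 0, 0, 0, 0, 0], [0, 0, 0, 0, 0, 0], [0, 0, 0, 0, 0, 0], [0, 0, 0, 0, 0, 0], [0, 0, 0, 0, 0, 0], [0, 0, 0, 0, 0, 0], [0, 0, 0, 0, 0, 0]]

```text
clock: 18.35
ee_pos: [0.4812, -0.2172, 0.0582]
orientation: [-180.0, 0.1, 166.4]
contact_force: [-3.0, 1.4, 17.2]
gripper_width: 0.0004
```

Emit:
send_rows:
  motion:
    - [[0, 0, -4, 0, 0, 0], [0, 0, -6, 0, 0, 0], [0, 0, -12, 0, 0, 0], [0, 0, -20, 0, 0, 0], [0, 0, -25, 0, 0, 0], [0, 0, -25, 0, 0, 0], [0, 0, -20, 0, 0, 0], [0, 0, 0, 0, 0, 0], [0, 0, 0, 0, 0, 0], [0, 0, 0, 0, 0, 0]]

```text
clock: 19.18
ee_pos: [0.4807, -0.2169, 0.1686]
orientation: [180.0, -0.1, 166.4]
contact_force: [-0.5, 1.1, -0.4]
gripper_width: -0.0003
```

Run:
```python
from workcell import *
import cv2
p,d=snapshot("scene")
cv2.imwrite("pics/d1.png",cv2.resize(p[170:320,210:400,::-1],None,fx=4,fy=4,interpolation=cv2.INTER_CUBIC))
print(observe()["qvel"].round(2))
```

```text
[-0.1   0.53 -0.08 -0.08  0.09  0.  ]
```

View pics/d1.png

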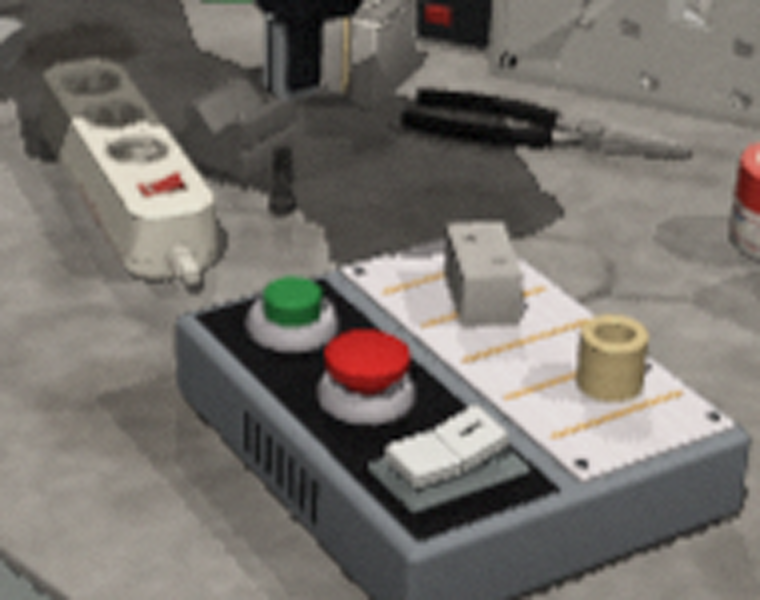

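Both rockers are on, with the red at (162,186) and the white at (445,450). The green button at (292,300) is back up, the mushroom is untouched, and all four loose parts are still standing. I'm handing in.

```bash
python3 -c "from workcell import *; print(hand_in())"
```

```text
the job is handed in; nothing more can be done
None
```

The demagnetizer start sequence is done in the order asked, with the fingers closed, and was handed in at about 19 s on the clock.

- **Power strip rocker:** pressed until it stopped at about 22 N, after roughly 4 mm of travel.
- **White rocker:** pressed down about 5 mm until it stopped at about 16 N.
- **Green button:** held fully down at about 17 N for about 2 s, then released.

The last picture shows both rockers flipped to on, the green button back up and the red mushroom untouched. All four loose parts were still standing, and the gripper was clear of everything with the force near zero.

One check disagreed. The closed fingertips ended about 7 mm behind the reported TCP, by both depth and contact, not 17 mm ahead of it as stated. I set every press height by measured force instead, so this did not affect the result.

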